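# Kit the numbered rack in order

### The arm

A 6-joint arm with a two-finger parallel gripper is mounted at the origin on a cart in front of the work surface, level with it; the furniture and walls round the work are solid. World frame = base frame: x ahead of the robot, y to its left, z up, the work surface at z = 0. Lengths are in m, angles in rad, forces in N, time in s.
With the tool pointing down it reaches from about 0.35 to 0.85 m from the base axis. Payload 8.1 kg.
Tool frame: the origin (TCP) lies at the centre of the arm's flange, where the gripper is bolted on; the fingertips stand 186 mm ahead of it and the grasp point (between the pads) lies 167 mm ahead of it; z points along the fingers, y is the line along which they close (so a half turn about z gives the same grasp; the last joint's range is limited). The gripper opens to 93 mm and grips with 3 to 60 N. Pads are 15 mm wide; open, the fingers measure 128 mm over their backs; the gripper's body (75 mm by 188 mm) begins 65 mm behind the grasp point.
Start: joints at [1.265, 0.13, 1.488, -0, 1.523, -0.085], TCP at [0.131, 0.585, 0.405] pointing down, gripper open.
Joint ranges: [-2.96, 2.96], [-0.89, 2.26], [0.02, 2.5], [-1.34, 4.48], [0, 2.73], [-2.66, 2.66]. Speed limits (rad/s): [2.39, 2.39, 2.79, 3.14, 3.14, 3.14].

### API

Orientations are given as a rotation vector (axis times angle).
In Python, from plant import read_state, read_camera, camera_params, robot gives the robot as it stands.
- The arm moves only by the tool carry_out, never from a script. Its argument "targets" is a list of rows, each an object of numbers: "hand": the opening in per cent of the stroke, from 0 (shut) to 100 (fully open); "x", "y", "z": the shift along the tool's x, y, z in m; "ax", "ay", "az": the turn, a rotation vector about the tool's x, y, z in rad. In form: [{"hand": .., "x": .., "y": .., "z": .., "ax": .., "ay": .., "az": ..}, ...]. A call has 1 to 8 rows; each row is the pose to reach, as a shift and turn from the pose commanded when the call began, along the tool's axes at that moment; what a row does not reach only later rows make up. A row lasts 1/8 s, in which the tool goes at most 62.5 mm and 10.7 degrees, less where a joint would pass 70% of its speed; a pose out of reach is approached as far as the arm can. A call with a gripper value outside its range is refused whole. The fingers move at their own pace and stop on an object; "newtons" is the grip in N (left out, the last holds). Time passes only in rows, so rows that repeat a pose let the fingers close. It gives the time, the measured TCP pose, the force, the opening and the grip force at its end, in the units of the state.
- read_state(): the state, without advancing time (a new reading comes with each control period).
- read_camera(name): name is "side" or "top" or "wrist"; returns (picture, depth): 400x640x3 uint8, blue, green, red; 400x640 float32, m along the optical axis (not along the pixel's ray), 0 where there is no reading.
- camera_params(name): a dict with "fx", "fy", "cx", "cy" (pixels), "position" and "rotation" of the camera in the world. Camera axes: x right, y up, looking along -z (the intrinsics and any distortion apply to the point x, -y, -z); pixel columns grow to the right and rows downward; lengths in m; the calibration is good to about 2 mm. A picture is of the moment at which its call begins: read the wrist's pose just before it. camera_params takes no time and is no camera call; for the wrist camera it gives the pose at the moment of the call.
- robot.close_job(): hands the job in; it is judged then, once.
The state is a dict: "t": time; "q": joint angles; "dq": joint speeds; "joint_torque": joint torques, N m; "tool_pos": TCP position; "orientation": TCP orientation; "force": force on the tool from outside, world axes, zero at the start; "wrist_torque": the same for the moment, N m; "opening": finger opening in m; "gripper_force": force on a finger pad.
Only numpy, scipy, OpenCV 4.12 (cv2) and the standard library are available. Lean on these libraries where they do the work, as an engineer would, in place of code of your own. Each camera call takes 0.05 s, during which the arm holds its last target. There are 200 camera calls.

### The job

Make up the parts kit in the dark three-seat rack, whose seats are numbered by the dots on their tabs: first stand the small white lamp starter upright in the pocket of seat one (one dot), then stand the loose black lampholder nearest the robot upright, flange down, flat in the pocket of seat two (two dots). Leave the third seat empty and everything else, such as the roll of tape near these parts, where it lies.

Things in the scene. Friction and masses are not known exactly. Their poses are not given: they have to be found in the camera images.
- starter_center (a point): Centre, half-way up, of a small white cylindrical glow starter (lamp starter) with a band round it, 21 mm across, 37 mm tall, standing loose on the bench, z up. Its smooth body is 34 mm tall, with two small pins on top. Gripped by its upper half, the fingertips stay clear of the pocket walls.
- lampholder_center (a point): Centre, half-way up, of a black round screw lampholder, 37 mm tall, standing loose on its flange to the left of the rack, z up (others, at the far end of the bench and on the wiring board, are not meant). The flange is 48 x 46 mm and 10 mm high; the barrel above it is about 30 mm across, to be gripped by its upper half.
- pocket_one (a point): Centre of the pocket floor of the seat marked by one dot on its tab. The three seats are alike but for the dots: dark plastic, fixed on a flat plywood base plate, 85 mm apart in a row in any order. Pocket 70 x 70 mm inside, walls 4 mm thick and 8 mm above the pocket floor; the floor is 7 mm above the bench. Own x and y run parallel to the pocket's sides, z up; the tab (24 mm wide, level with the walls, flat white dots 14 mm across) is on the -x side, towards the robot.
- pocket_two (a point): Centre of the pocket floor of the seat marked by two dots on its tab. The three seats are alike but for the dots: dark plastic, fixed on a flat plywood base plate, 85 mm apart in a row in any order. Pocket 70 x 70 mm inside, walls 4 mm thick and 8 mm above the pocket floor; the floor is 7 mm above the bench. Own x and y run parallel to the pocket's sides, z up; the tab (24 mm wide, level with the walls, flat white dots 14 mm across) is on the -x side, towards the robot.
- pocket_three (a point): Centre of the pocket floor of the seat marked by three dots on its tab. The three seats are alike but for the dots: dark plastic, fixed on a flat plywood base plate, 85 mm apart in a row in any order. Pocket 70 x 70 mm inside, walls 4 mm thick and 8 mm above the pocket floor; the floor is 7 mm above the bench. Own x and y run parallel to the pocket's sides, z up; the tab (24 mm wide, level with the walls, flat white dots 14 mm across) is on the -x side, towards the robot.
- tape_center (a point): Centre, half-way up, of a roll of insulating tape, 50 mm across and 15 mm high, lying flat and loose to the left of the rack. A bystander.
Things that resemble listed ones, but are neither listed nor needed, are in the scene too. Leave any brown, green or turquoise look-alike of the part that bears lampholder_center alone.

How it is judged:
On the way, in this order (a step that is already met when the one before it is completed fails the run):
1. the starter stands in pocket one (x of starter_center in the frame of pocket_one between -0.027 and 0.027 m and y of starter_center in the frame of pocket_one between -0.027 and 0.027 m and z of starter_center in the frame of pocket_one between 0.0135 and 0.0235 m and angle between starter_center's own z axis and vertical below 0.17 rad), for 0.2 s.
2. then the lampholder stands in pocket two, the starter still in pocket one (all of step 1 and x of lampholder_center in the frame of pocket_two between -0.02 and 0.02 m and y of lampholder_center in the frame of pocket_two between -0.02 and 0.02 m and z of lampholder_center in the frame of pocket_two between 0.0135 and 0.0235 m and angle between lampholder_center's own z axis and vertical below 0.17 rad), for 0.2 s.
At the end, for the whole second after the job is handed in: The starter stands upright (within 10 degrees) on the floor of pocket one (centre within 27 mm of the pocket's along each side), and the lampholder likewise in pocket two (within 20 mm along each side); heights within 5 mm (all of step 2); the robot touches nothing.
It fails at once if the roll of tape is moved by more than 30 mm (distance of tape_center from where it was at the start of the episode above 0.03 m).
It also fails if it takes over 58 s, if anything falls off the work surface, if the arm or the gripper's body presses on something with over 40 N, if the wrist force passes 120 N, or if a joint passes its speed limit or range.

## Working session

There is one attempt and no reset: what is moved stays moved. The work goes in short steps, Python scripts to look and compute and a tool call to move; the robot and the scene stay as the last step left them, time stands still between calls to the robot, and variables do not carry over. Pictures are saved under pics/ and viewed, at most 10 in all, crops included, and the job is handed in when it is done.

Besides the shell and the picture viewer there is one more tool, called after "Emit:" as name(argument=value, ...) on one line, values as JSON. carry_out: Moves the arm, as the interface text tells. Its arguments: {"type":"object","properties":{"targets":{"type":"array","items":{"type":"object","properties":{"hand":{"type":"number"},"x":{"type":"number"},"y":{"type":"number"},"z":{"type":"number"},"ax":{"type":"number"},"ay":{"type":"number"},"az":{"type":"number"}}}},"newtons":{"type":"number"}},"required":["targets"]}

```bash
mkdir -p pics; ls; cat > h.py <<'E'
import numpy as np,cv2
from plant import read_state, read_camera, camera_params, robot
def snap(n,f):
    p=camera_params(n); im,d=read_camera(n); cv2.imwrite(f'pics/{f}.png',im); np.savez(f'pics/{f}.npz',d=d,im=im,**{k:np.array(v) for k,v in p.items() if k in('fx','fy','cx','cy','position','rotation')}); return im,d,p
def load(f): return np.load(f'pics/{f}.npz')
def ray(p,u,v):
    c=np.array([(u-p['cx'])/p['fx'],-(v-p['cy'])/p['fy'],-1.]); return np.array(p['rotation']).reshape(3,3)@c
def atz(p,u,v,z):
    r=ray(p,u,v);o=np.array(p['position']); return o+r*(z-o[2])/r[2]
def atd(p,u,v,r=1):
    d=p['d'][v-r:v+r+1,u-r:u+r+1]; return np.array(p['position'])+ray(p,u,v)*np.median(d[d>0])
E
python3 - <<'E'
from h import *
for n in('top','side'):
    im,d,p=snap(n,n+'0'); print(p)
a=cv2.imread('pics/top0.png')
print(read_state())
E
```

```text
pics
{'fx': 417.54506897588794, 'fy': 417.54506897588794, 'cx': 316.7574041135931, 'cy': 200.58320215811642, 'position': array([0.41462074, 0.0839057 , 0.93992598]), 'rotation': array([ 0.16725293, -0.14069838, -1.37389183])}
{'fx': 443.5704617373623, 'fy': 443.5704617373623, 'cx': 326.74306378446096, 'cy': 191.50496018491768, 'position': array([0.44375276, 0.89531185, 0.6399527 ]), 'rotation': array([ 0.11640285, -1.34608349, -2.64834432])}
{'t': 0.1, 'q': array([ 1.26459156e+00,  1.31073421e-01,  1.48915891e+00, -2.07133376e-05,
        1.52298325e+00, -8.53611478e-02]), 'dq': array([-0.00133593, -0.00167891, -0.00365169,  0.0003106 ,  0.00079131,
        0.00107592]), 'joint_torque': array([ 1.15936564e-03, -5.61333239e+01, -4.93104136e+01,  7.71756889e-02,
        2.88474967e-02, -8.41064434e-05]), 'tool_pos': array([0.13133023, 0.58524462, 0.40380569]), 'orientation': array([-3.46161576e-01, -3.12216498e+00,  2.50668263e-03]), 'force': array([-0.44112001, -0.25335815, -0.17884229]), 'wrist_torque': array([ 0.00111945,  0.01051462, -0.00752087]), 'gripper_force': 0.0, 'opening': 0.09261405453121291}
```

View pics/top0.png

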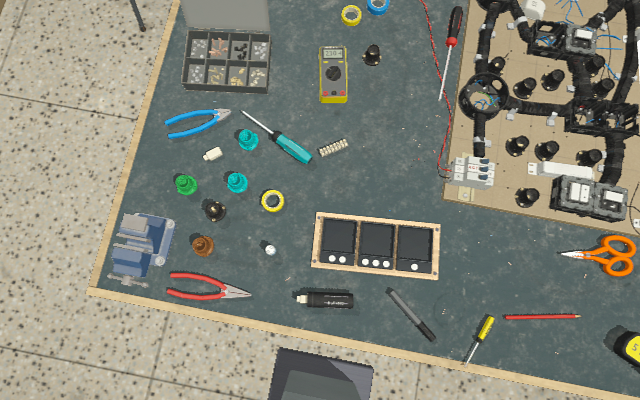

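View pics/side0.png

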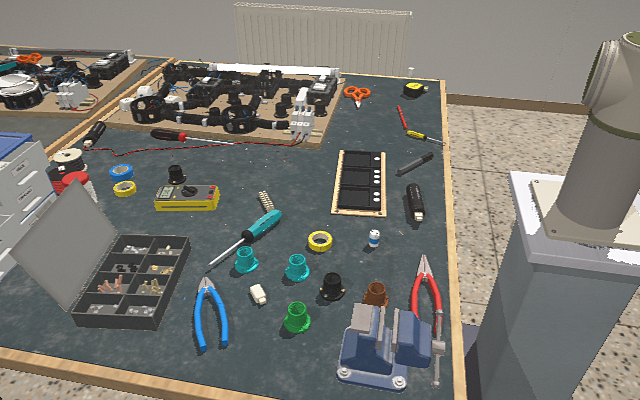

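The top view shows the starter at (270,250), tape at (272,201) and the near black lampholder at (215,211). Other candidates are a far black one at (372,55), brown at (203,245), green at (186,184) and turquoise at (237,182) and (247,140). (215,211) fits because it is black, loose, left of the rack and nearest. The rack seats from left to right look like 2, 3 and 1 dots. I'll confirm that in an enlarged crop.

```bash
sed -i "s/np.array(p\['rotation'\]).reshape(3,3)@c/cv2.Rodrigues(np.array(p['rotation']))[0]@c/" h.py
python3 - <<'E'
from h import *
im=cv2.imread('pics/top0.png')[165:285,180:450]
cv2.imwrite('pics/crop0.png',cv2.resize(im,None,fx=2.9,fy=2.9,interpolation=cv2.INTER_CUBIC))
t=load('top0');s=load('side0')
for n,u,v in [('st',270,249),('lh',215,210),('tape',272,201),('p2',339,239),('p3',376,244),('p1',414,249),('bench',300,200)]:
    print(n,atd(t,u,v).round(4))
for n,u,v in [('st',374,236),('lh',332,280),('p1',361,166)]: print('side',n,atd(s,u,v).round(4))
E
```

```text
st [0.4726 0.1963 0.0343]
lh [0.536  0.3393 0.0127]
tape [ 0.5832  0.2195 -0.001 ]
p2 [0.5256 0.0528 0.0066]
p3 [ 0.5306 -0.0306  0.0049]
p1 [ 0.5356 -0.1155  0.0059]
bench [ 0.5979  0.1569 -0.0016]
side st [0.4701 0.2087 0.0312]
side lh [0.5357 0.3302 0.0169]
side p1 [ 0.5314 -0.0771  0.0128]
```

View pics/crop0.png

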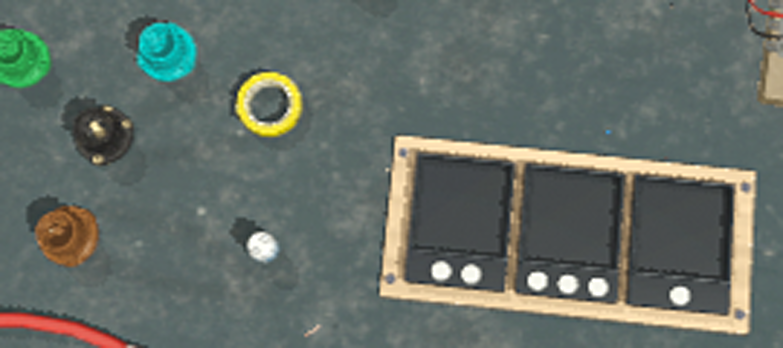

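The crop confirms the seats run two, three, one from left to right. The black lampholder stands at (101,133) and the white starter with pins at (262,247). Next I compute the pocket centres and the first move.

```bash
cat >> h.py <<'E'
def shift(x,y,z):
    s=read_state(); R=cv2.Rodrigues(np.array(s['orientation']))[0]
    return (R.T@(np.array([x,y,z])-s['tool_pos'])).round(4)
E
python3 - <<'E'
from h import *
t=load('top0')
c=lambda a,b,z: atz(t,180+(a+.5)/2.9-.5,165+(b+.5)/2.9-.5,z).round(4)
print('p1',c(680,228,.008),'p2',c(461,206,.008),'p3',c(570,217,.008))
print('dots1',c(680,295,.015),'dots2',c(456.5,272,.015),'dots3',c(568,284,.015))
print('st',c(262,245,.036),'lh flange',c(101,136,.006),'tape',c(268,104,.012))
s=load('side0'); print('vise top',atd(s,372,325),atd(s,412,325), 'starter pins', atz(s,375,231,.035),'lh top',atz(s,333,274,.037))
print(shift(.471,.197,.32))
R=cv2.Rodrigues(np.array(read_state()['orientation']))[0];print(R.round(3))
E
```

```text
p1 [ 0.548  -0.1136  0.008 ] p2 [0.5326 0.055  0.008 ] p3 [ 0.5402 -0.0291  0.008 ]
dots1 [ 0.4969 -0.1194  0.015 ] dots2 [0.4816 0.0495 0.015 ] dots3 [ 0.4889 -0.035   0.015 ]
st [0.4721 0.196  0.036 ] lh flange [0.5331 0.3414 0.006 ] tape [0.582  0.2177 0.012 ]
vise top [0.45061983 0.47943912 0.09831943] [0.3927821  0.46728655 0.09703893] starter pins [0.46947155 0.19717204 0.035     ] lh top [0.5334596  0.33364234 0.037     ]
[-0.4165 -0.3043  0.0842]
[[-0.976  0.219 -0.   ]
 [ 0.219  0.976 -0.002]
 [ 0.    -0.002 -1.   ]]
```

Emit:
carry_out(targets=[{"x":-0.05,"y":-0.036,"z":0.01},{"x":-0.1,"y":-0.072,"z":0.02},{"x":-0.15,"y":-0.11,"z":0.03},{"x":-0.2,"y":-0.146,"z":0.04},{"x":-0.25,"y":-0.183,"z":0.05},{"x":-0.3,"y":-0.219,"z":0.06},{"x":-0.35,"y":-0.256,"z":0.07},{"x":-0.4,"y":-0.292,"z":0.08}])

```text
schema error: expected keys hand, x, y, z, ax, ay, az
```

Emit:
carry_out(targets=[{"x":-0.01,"y":-0.01,"z":0.004,"hand":55},{"x":-0.01,"y":-0.01,"z":0.004,"hand":55},{"x":-0.01,"y":-0.01,"z":0.004,"hand":55}])

```text
schema error: expected keys hand, x, y, z, ax, ay, az
```

```bash
python3 - <<'E'
from h import *
im,d,p=snap('wrist','w1'); s=read_state(); print(s['tool_pos'],s['orientation'],s['opening'],p['position'],p['rotation']); print(shift(.471,.197,.197))
E
```

```text
[0.13131801 0.58527458 0.40391203] [-3.46048978e-01 -3.12215604e+00  2.24466088e-03] 0.09297256763441063 [0.06088802 0.60042684 0.38289558] [-0.22371692 -0.17752753  1.34183269]
[-0.4165 -0.3042  0.2073]
```

View pics/w1.png

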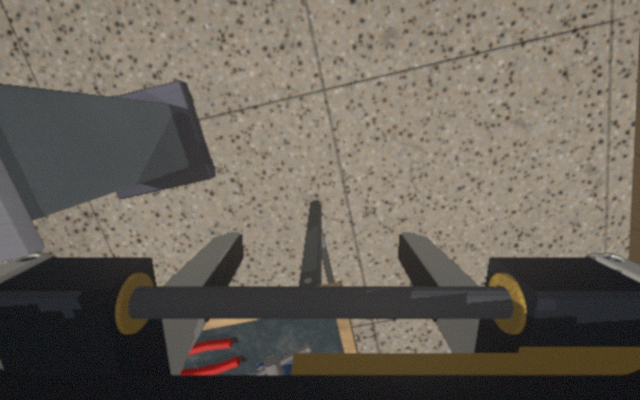

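The moves were refused because every row needs all seven keys. This wrist view is still from the start pose and shows only the floor between the fingers.

Emit:
carry_out(targets=[{"hand":100,"x":-0.05,"y":-0.036,"z":0.01,"ax":0,"ay":0,"az":0},{"hand":100,"x":-0.1,"y":-0.072,"z":0.02,"ax":0,"ay":0,"az":0},{"hand":100,"x":-0.15,"y":-0.11,"z":0.03,"ax":0,"ay":0,"az":0},{"hand":100,"x":-0.2,"y":-0.146,"z":0.04,"ax":0,"ay":0,"az":0},{"hand":80,"x":-0.25,"y":-0.183,"z":0.05,"ax":0,"ay":0,"az":0},{"hand":60,"x":-0.3,"y":-0.219,"z":0.06,"ax":0,"ay":0,"az":0},{"hand":55,"x":-0.35,"y":-0.256,"z":0.07,"ax":0,"ay":0,"az":0},{"hand":55,"x":-0.4,"y":-0.292,"z":0.08,"ax":0,"ay":0,"az":0}])

```text
t: 1.15
tool_pos: [0.4574, 0.2125, 0.3247]
orientation: [0.346, 3.122, 0.0]
force: [0.2, 1.1, -0.4]
opening: 0.0574
gripper_force: 0.0
```

Emit:
carry_out(targets=[{"hand":55,"x":-0.016,"y":-0.012,"z":0.004,"ax":0,"ay":0,"az":0},{"hand":55,"x":-0.016,"y":-0.012,"z":0.004,"ax":0,"ay":0,"az":0},{"hand":55,"x":-0.016,"y":-0.012,"z":0.004,"ax":0,"ay":0,"az":0}])

```text
t: 1.52
tool_pos: [0.4689, 0.2, 0.3211]
orientation: [-0.345, -3.122, -0.001]
force: [-0.5, 0.6, 0.4]
opening: 0.051
gripper_force: 0.0
```

```bash
python3 - <<'E'
from h import *
im,d,p=snap('wrist','w2'); s=read_state(); print(s['t'],s['tool_pos'],s['orientation'],s['opening'],p['position'],p['rotation']); print(shift(.471,.197,.197))
E
```

```text
1.575 [0.46883031 0.20024699 0.32124009] [-3.43826684e-01 -3.12260502e+00 -6.73079636e-04] 0.051461678976371016 [0.39846271 0.21517528 0.30022349] [-0.22200135 -0.17900383  1.34232042]
[-0.0028 -0.0027  0.1242]
```

View pics/w2.png

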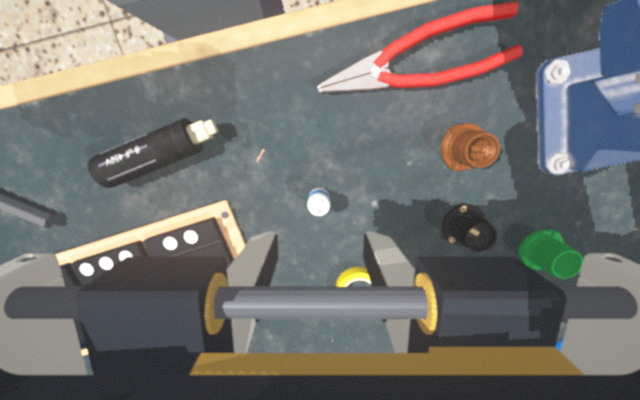

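The wrist view shows the starter's top at about (318,206), and the black lampholder with its flange near (467,229) and barrel top near (480,236). The two dots of seat two are at (171,244) and (190,237).

```bash
python3 - <<'E'
from h import *
w=load('w2')
print('st',atz(w,318,206,.035), atd(w,318,206))
print('lh',atz(w,480,236,.037),atz(w,467,229,.008), 'dots2',atz(w,180.5,240.5,.015))
E
```

```text
st [0.47207388 0.19676505 0.035     ] [0.47259088 0.19663575 0.03313724]
lh [0.53356429 0.33943881 0.037     ] [0.53766348 0.34057266 0.008     ] dots2 [0.4827083  0.04978168 0.015     ]
```

Emit:
carry_out(newtons=15, targets=[{"hand":55,"x":-0.004,"y":-0.003,"z":0.05,"ax":0,"ay":0,"az":0},{"hand":55,"x":-0.004,"y":-0.003,"z":0.1,"ax":0,"ay":0,"az":0},{"hand":55,"x":-0.004,"y":-0.003,"z":0.124,"ax":0,"ay":0,"az":0},{"hand":55,"x":-0.004,"y":-0.003,"z":0.124,"ax":0,"ay":0,"az":0},{"hand":10,"x":-0.004,"y":-0.003,"z":0.124,"ax":0,"ay":0,"az":0},{"hand":10,"x":-0.004,"y":-0.003,"z":0.124,"ax":0,"ay":0,"az":0},{"hand":10,"x":-0.004,"y":-0.003,"z":0.124,"ax":0,"ay":0,"az":0},{"hand":10,"x":-0.004,"y":-0.003,"z":0.124,"ax":0,"ay":0,"az":0}])

```text
t: 2.58
tool_pos: [0.4732, 0.1954, 0.198]
orientation: [0.346, 3.121, 0.001]
force: [-0.9, 0.4, 4.7]
opening: 0.0209
gripper_force: 15.0
```

```bash
python3 - <<'E'
from h import *
s=read_state();print(s['tool_pos'],s['opening'],s['gripper_force'],s['force'],shift(.548,-.1136,.28))
E
```

```text
[0.47324502 0.19543316 0.19801679] 0.02086600802864883 15.000399649143219 [-0.86622021  0.40303787  4.66298041] [-0.1408 -0.2851 -0.082 ]
```

Emit:
carry_out(targets=[{"hand":10,"x":0,"y":0,"z":-0.04,"ax":0,"ay":0,"az":0},{"hand":10,"x":-0.02,"y":-0.03,"z":-0.07,"ax":0,"ay":0,"az":0},{"hand":10,"x":-0.045,"y":-0.08,"z":-0.07,"ax":0,"ay":0,"az":0},{"hand":10,"x":-0.07,"y":-0.13,"z":-0.07,"ax":0,"ay":0,"az":0},{"hand":10,"x":-0.095,"y":-0.18,"z":-0.07,"ax":0,"ay":0,"az":0},{"hand":10,"x":-0.12,"y":-0.23,"z":-0.07,"ax":0,"ay":0,"az":0},{"hand":10,"x":-0.141,"y":-0.275,"z":-0.07,"ax":0,"ay":0,"az":0},{"hand":10,"x":-0.141,"y":-0.285,"z":-0.07,"ax":0,"ay":0,"az":0}])

```text
t: 3.58
tool_pos: [0.5482, -0.1167, 0.2672]
orientation: [0.351, 3.121, -0.001]
force: [-1.3, -0.5, -0.4]
opening: 0.0203
gripper_force: 15.0
```

```bash
python3 - <<'E'
from h import *
im,d,p=snap('wrist','w3'); s=read_state(); print(s['t'],s['tool_pos'],s['opening'],s['gripper_force'],s['force']); print(shift(.548,-.1136,.206))
E
```

```text
3.625 [ 0.54760909 -0.11615048  0.26696907] 0.02084031141807228 14.999898970127106 [ 0.14018552 -0.46393262  0.23630932]
[0.0002 0.0026 0.061 ]
```

View pics/w3.png

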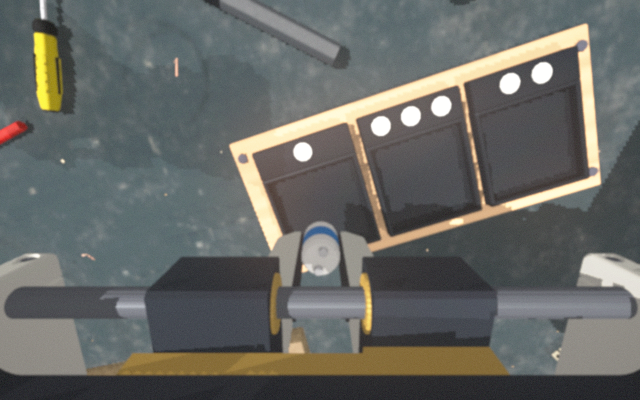

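The starter is held upright between the fingers, over the one-dot seat (dot at (303,152)). Lowering it now.

Emit:
carry_out(targets=[{"hand":10,"x":0,"y":0.002,"z":0.03,"ax":0,"ay":0,"az":0},{"hand":10,"x":0,"y":0.002,"z":0.05,"ax":0,"ay":0,"az":0},{"hand":10,"x":0,"y":0.002,"z":0.06,"ax":0,"ay":0,"az":0},{"hand":10,"x":0,"y":0.002,"z":0.061,"ax":0,"ay":0,"az":0},{"hand":10,"x":0,"y":0.002,"z":0.061,"ax":0,"ay":0,"az":0}])

```text
t: 4.25
tool_pos: [0.5487, -0.1116, 0.2067]
orientation: [0.345, 3.122, -0.0]
force: [-0.3, -0.4, 0.9]
opening: 0.0203
gripper_force: 15.0
```

Emit:
carry_out(targets=[{"hand":28,"x":0,"y":0,"z":0,"ax":0,"ay":0,"az":0},{"hand":38,"x":0,"y":0,"z":0,"ax":0,"ay":0,"az":0},{"hand":45,"x":0,"y":0,"z":0,"ax":0,"ay":0,"az":0},{"hand":45,"x":0,"y":0,"z":-0.03,"ax":0,"ay":0,"az":0},{"hand":55,"x":0,"y":0,"z":-0.08,"ax":0,"ay":0,"az":0},{"hand":60,"x":0,"y":0.03,"z":-0.12,"ax":0,"ay":0,"az":0},{"hand":60,"x":0,"y":0.08,"z":-0.12,"ax":0,"ay":0,"az":0},{"hand":60,"x":0,"y":0.13,"z":-0.12,"ax":0,"ay":0,"az":0}])

```text
t: 5.25
tool_pos: [0.5772, 0.0161, 0.3273]
orientation: [0.348, 3.12, 0.0]
force: [-0.1, -0.2, 0.1]
opening: 0.056
gripper_force: 0.0
```

```bash
python3 - <<'E'
from h import *
im,d,p=snap('side','s2'); snap('wrist','w4'); s=read_state(); print(s['t'],s['tool_pos'],s['opening']); print(shift(.535,.339,.31))
w=cv2.imread('pics/w4.png')
c=cv2.resize(im[130:310,250:430],None,fx=2.2,fy=2.2,interpolation=cv2.INTER_CUBIC)
cv2.imwrite('pics/c4.png',np.hstack([c,cv2.resize(w,None,fx=.62,fy=.99)]))
E
```

```text
5.35 [0.57722716 0.01910847 0.32640623] 0.05620851646372126
[0.1101 0.3033 0.0169]
```

View pics/c4.png

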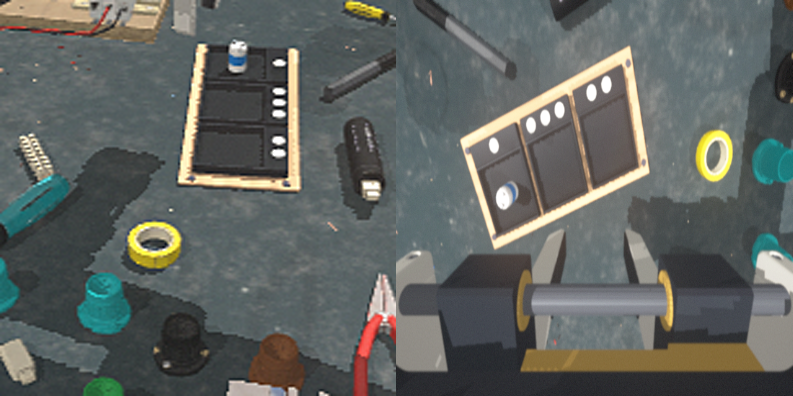

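The starter stands upright in the one-dot seat, seen at (237,57) in the left half and (507,195) in the right half. The tape lies untouched. Next is the lampholder, with a check for tall obstacles near it.

Emit:
carry_out(targets=[{"hand":60,"x":0.02,"y":0.055,"z":0,"ax":0,"ay":0,"az":0},{"hand":60,"x":0.04,"y":0.11,"z":0,"ax":0,"ay":0,"az":0},{"hand":60,"x":0.06,"y":0.165,"z":0,"ax":0,"ay":0,"az":0},{"hand":60,"x":0.08,"y":0.22,"z":0,"ax":0,"ay":0,"az":0},{"hand":60,"x":0.1,"y":0.275,"z":0.01,"ax":0,"ay":0,"az":0},{"hand":60,"x":0.11,"y":0.303,"z":0.017,"ax":0,"ay":0,"az":0},{"hand":60,"x":0.11,"y":0.303,"z":0.017,"ax":0,"ay":0,"az":0}])

```text
t: 6.22
tool_pos: [0.535, 0.3362, 0.3079]
orientation: [-0.341, -3.122, 0.001]
force: [0.2, -0.3, -0.1]
opening: 0.056
gripper_force: 0.0
```

```bash
python3 - <<'E'
from h import *
im,d,p=snap('wrist','w5'); s=read_state(); print(s['t'],s['tool_pos'],s['opening']); print(shift(.5345,.340,.197))
t=load('top0'); R=cv2.Rodrigues(t['rotation'])[0]; v,u=np.mgrid[:400,:640]
C=np.stack([(u-t['cx'])/t['fx'],-(v-t['cy'])/t['fy'],-np.ones_like(u,float)],-1)*t['d'][...,None]
P=C@R.T+t['position']
for y in np.arange(.38,.52,.02):
    print(round(y,2),[round(float(P[(abs(P[...,0]-x)<.01)&(abs(P[...,1]-y)<.01)][:,2].max(initial=0)),3) for x in np.arange(.44,.64,.02)])
E
```

```text
6.275 [0.53557939 0.33500044 0.30839947] 0.05588497824820131
[0.0021 0.0048 0.1114]
0.38 [0.001, 0.003, 0.003, 0.002, 0.004, 0.003, 0.004, 0.003, 0.003, 0.002]
0.4 [0.003, 0.003, 0.003, 0.002, 0.003, 0.002, 0.009, 0.04, 0.028, 0.005]
0.42 [0.015, 0.013, 0.018, 0.017, 0.002, 0.002, 0.038, 0.036, 0.038, 0.002]
0.44 [0.099, 0.105, 0.107, 0.033, 0.003, 0.003, 0.008, 0.038, 0.036, 0.002]
0.46 [0.099, 0.106, 0.107, 0.034, 0.003, 0.003, 0.004, 0.003, 0.003, 0.003]
0.48 [0.099, 0.107, 0.106, 0.034, 0.003, 0.002, 0.002, 0.003, 0.004, 0.002]
0.5 [0.1, 0.105, 0.106, 0.034, 0.003, 0.005, 0.002, 0.004, 0.001, 0.004]
0.52 [0.0, 0.0, 0.0, 0.017, 0.002, 0.003, 0.003, 0.003, 0.003, 0.002]
```

View pics/w5.png

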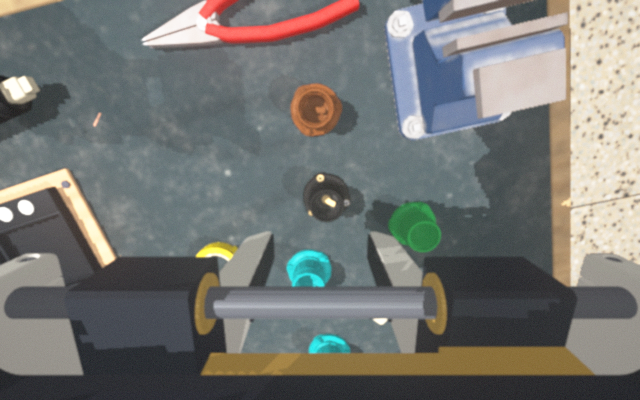

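The lampholder's flange centre is at about (325,197) and its barrel top at about (329,202). The tall part of the vise stays outside the gripper body's footprint.

```bash
python3 - <<'E'
from h import *
w=load('w5'); print(atz(w,329,202,.037),atz(w,325,197,.008),shift(.535,.34,.197))
E
```

```text
[0.53222655 0.34385471 0.037     ] [0.53436209 0.34027607 0.008     ] [0.0016 0.0049 0.1114]
```

Emit:
carry_out(newtons=20, targets=[{"hand":60,"x":0.002,"y":0.005,"z":0.04,"ax":0,"ay":0,"az":0},{"hand":60,"x":0.002,"y":0.005,"z":0.08,"ax":0,"ay":0,"az":0},{"hand":60,"x":0.002,"y":0.005,"z":0.111,"ax":0,"ay":0,"az":0},{"hand":60,"x":0.002,"y":0.005,"z":0.111,"ax":0,"ay":0,"az":0},{"hand":20,"x":0.002,"y":0.005,"z":0.111,"ax":0,"ay":0,"az":0},{"hand":20,"x":0.002,"y":0.005,"z":0.111,"ax":0,"ay":0,"az":0},{"hand":20,"x":0.002,"y":0.005,"z":0.111,"ax":0,"ay":0,"az":0},{"hand":20,"x":0.002,"y":0.005,"z":0.111,"ax":0,"ay":0,"az":0}])

```text
t: 7.28
tool_pos: [0.5357, 0.3404, 0.1998]
orientation: [0.346, 3.12, 0.002]
force: [0.1, -1.4, 7.2]
opening: 0.0308
gripper_force: 20.1
```

```bash
python3 - <<'E'
from h import *
s=read_state();print(s['tool_pos'],s['opening'],s['gripper_force'],s['force'],shift(.5326,.055,.27))
E
```

```text
[0.53570142 0.34044575 0.19982512] 0.030755664645080037 20.105949359076476 [ 0.12586877 -1.37271298  7.16354846] [-0.0596 -0.2791 -0.0705]
```

Emit:
carry_out(targets=[{"hand":20,"x":0,"y":0,"z":-0.04,"ax":0,"ay":0,"az":0},{"hand":20,"x":0,"y":0,"z":-0.07,"ax":0,"ay":0,"az":0},{"hand":20,"x":-0.01,"y":-0.05,"z":-0.07,"ax":0,"ay":0,"az":0},{"hand":20,"x":-0.02,"y":-0.1,"z":-0.07,"ax":0,"ay":0,"az":0},{"hand":20,"x":-0.03,"y":-0.15,"z":-0.07,"ax":0,"ay":0,"az":0},{"hand":20,"x":-0.042,"y":-0.2,"z":-0.07,"ax":0,"ay":0,"az":0},{"hand":20,"x":-0.054,"y":-0.25,"z":-0.07,"ax":0,"ay":0,"az":0},{"hand":20,"x":-0.06,"y":-0.279,"z":-0.07,"ax":0,"ay":0,"az":0}])

```text
t: 8.28
tool_pos: [0.5323, 0.0526, 0.2684]
orientation: [0.348, 3.122, -0.0]
force: [0.8, 0.2, -0.9]
opening: 0.0306
gripper_force: 20.0
```

Emit:
carry_out(targets=[{"hand":20,"x":0,"y":0,"z":0,"ax":0,"ay":0,"az":0},{"hand":20,"x":0,"y":0,"z":0,"ax":0,"ay":0,"az":0}])

```text
t: 8.52
tool_pos: [0.5325, 0.0553, 0.2682]
orientation: [0.346, 3.122, 0.001]
force: [0.2, -0.2, -1.0]
opening: 0.0309
gripper_force: 20.0
```

```bash
python3 - <<'E'
from h import *
im,d,p=snap('wrist','w6'); s=read_state(); print(s['t'],s['tool_pos'],s['opening'],s['gripper_force'],s['force'],shift(.5326,.055,.208))
E
```

```text
8.575 [0.53243198 0.05562354 0.26816197] 0.03072029370131533 19.96675023059197 [0.10523759 0.84409503 0.08943716] [-0.0003 -0.0006  0.0602]
```

View pics/w6.png

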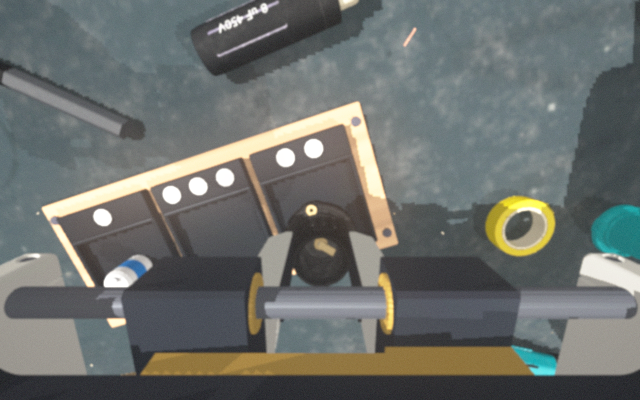

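The lampholder is held upright over the two-dot seat (dots at (285,157) and (313,148)), and the starter is still in seat one at (128,271). Lowering and releasing.

Emit:
carry_out(targets=[{"hand":20,"x":0,"y":0,"z":0.03,"ax":0,"ay":0,"az":0},{"hand":20,"x":0,"y":0,"z":0.05,"ax":0,"ay":0,"az":0},{"hand":20,"x":0,"y":0,"z":0.059,"ax":0,"ay":0,"az":0},{"hand":20,"x":0,"y":0,"z":0.06,"ax":0,"ay":0,"az":0},{"hand":20,"x":0,"y":0,"z":0.06,"ax":0,"ay":0,"az":0}])

```text
t: 9.2
tool_pos: [0.5329, 0.0551, 0.2089]
orientation: [0.345, 3.121, 0.0]
force: [1.2, -0.2, 0.4]
opening: 0.0307
gripper_force: 20.0
```

Emit:
carry_out(targets=[{"hand":40,"x":0,"y":0,"z":0,"ax":0,"ay":0,"az":0},{"hand":52,"x":0,"y":0,"z":0,"ax":0,"ay":0,"az":0},{"hand":52,"x":0,"y":0,"z":0,"ax":0,"ay":0,"az":0},{"hand":52,"x":0,"y":0,"z":-0.03,"ax":0,"ay":0,"az":0},{"hand":60,"x":0,"y":0,"z":-0.08,"ax":0,"ay":0,"az":0},{"hand":60,"x":0.02,"y":0.03,"z":-0.12,"ax":0,"ay":0,"az":0},{"hand":60,"x":0.04,"y":0.08,"z":-0.12,"ax":0,"ay":0,"az":0},{"hand":60,"x":0.06,"y":0.13,"z":-0.12,"ax":0,"ay":0,"az":0}])

```text
t: 10.2
tool_pos: [0.5023, 0.1959, 0.3293]
orientation: [0.348, 3.12, 0.001]
force: [0.8, -0.1, -0.5]
opening: 0.0557
gripper_force: 0.0
```

```bash
python3 - <<'E'
from h import *
t=snap('top','t7')[0]; s=snap('side','s7')[0]; st=read_state(); print(st['t'],st['tool_pos'],st['force'])
a=cv2.resize(s[120:280,280:440],(400,400),interpolation=cv2.INTER_CUBIC);b=cv2.resize(t[170:310,300:440],(400,400),interpolation=cv2.INTER_CUBIC)
cv2.imwrite('pics/c7.png',np.hstack([a,b]))
E
```

```text
10.3 [0.50119767 0.19881986 0.32846668] [-1.05427313 -0.97549533 -0.60842303]
```

View pics/c7.png

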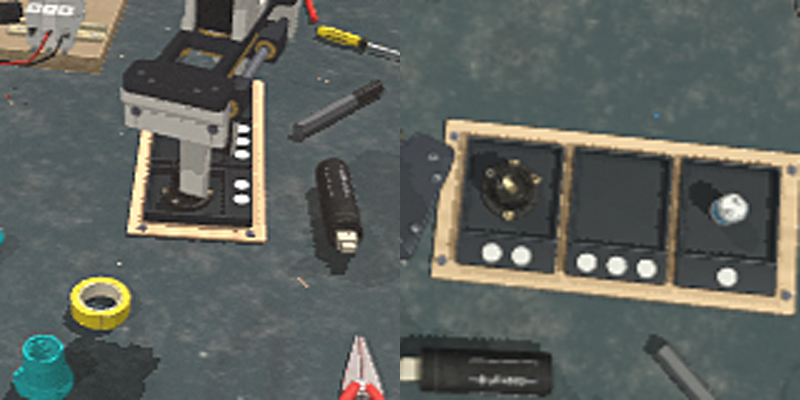

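The top crop shows the lampholder flat in the two-dot pocket at (510,190) and the starter standing in the one-dot pocket at (728,208). Seat three is empty, and the gripper is clear of everything.

```bash
python3 -c "
from plant import robot; print(robot.close_job())"
```

```text
the job is handed in; nothing more can be done
None
```

The job is handed in (no verdict was returned): the last camera view shows the starter upright in seat one, the lampholder flange-down in seat two, seat three empty and the tape not moved.

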